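# Load the mould carousel, cavities up

## Robot

A 6-joint arm with a two-finger parallel gripper is mounted at the origin on a cart in front of the work surface, level with it; the furniture and walls round the work are solid. World frame = base frame: x ahead of the robot, y to its left, z up, the work surface at z = 0. Lengths are in m, angles in rad, forces in N, time in s.
With the tool pointing down it reaches from about 0.35 to 0.8 m from the base axis. Payload 7.3 kg.
Tool frame: the origin (TCP) lies between the finger pads; the fingertips stand 25 mm ahead of it and the grasp point (between the pads) lies 6 mm ahead of it (r.tip_extent is the distance from the TCP to the fingertips, in m); z points along the fingers, y is the direction in which the jaws open and shut (so a half turn about z gives the same grasp; the last joint's range is limited). The gripper opens to 85 mm and grips with 20 to 120 N. Pads are 22 mm wide; open, the fingers measure 114 mm over their backs; the gripper's body (76 mm by 85 mm) begins 54 mm behind the grasp point. The pads swing forward as they close: fully open they stand 13 mm farther back than shut.
Start: joints at [-1.264, 0.342, 1.524, -0, 1.275, -0.146], TCP at [0.23, -0.472, 0.256] pointing down, gripper open.
Joint ranges: [-2.53, 2.53], [-0.77, 2.02], [0.04, 2.7], [-1, 4.14], [0.28, 2.66], [-3.11, 3.11]. Speed limits (rad/s): [2.57, 2.57, 3.14, 3.14, 3.14, 3.14].

## Interface

Orientations are given as a unit quaternion [x, y, z, w].
In Python, from workcell import r, command_gripper, optics gives the robot as it stands. The module is installed in compiled form; this text tells all that it offers. Calls block until the motion is done:
- r.reach(position, orientation): joint-space move of the TCP to a pose.
- r.move_straight(position, orientation=None, speed=0.15, max_force=None): straight line of the TCP; orientation=None keeps the orientation; speed is the mean speed in m/s. With max_force (N) it stops when the force on the tool has changed by that much, and returns True; else False.
- r.movej(angles): joint-space move.
- command_gripper(opening, force=None): finger opening in m; force is the grip in N (None keeps the last); returns when the fingers have stopped.
- r.hold(seconds).
- r.solve_ik(position, orientation): joint angles nearest the present ones, or None.
- r.read_state(): the state.
- optics.get_image(name): name is "scene" or "top" or "wrist"; returns (picture, depth): 480x640x3 uint8, red, green, blue; 480x640 float32, m along the optical axis (not along the pixel's ray), 0 where there is no reading.
- optics.camera_model(name): a dict with "K" (3x3 intrinsics, pixels), "R" (3x3) and "t" (3): a world point X has camera coordinates R X + t; the wrist camera has in their place "tool_from_camera" (4x4, takes a point from camera to tool coordinates, whose origin is the TCP and whose axes are the flange's). Camera axes: x right, y down, z forward; pixel columns grow to the right and rows downward; lengths in m; the calibration is good to about 2 mm. A picture is of the moment at which its call begins: read the wrist's pose just before it. camera_model takes no time and is no camera call.
A pose or a line that the arm cannot do raises r.PlanningError and nothing moves.
- r.finish_job(): hands the job in, once; it reports no verdict.
The state is a dict: "time_s": time; "joint_positions": joint angles; "dq": joint speeds; "tau": joint torques, N m; "eef_pos": TCP position; "eef_rot": TCP orientation; "contact_force": force on the tool from outside, world axes, zero at the start; "torque": the same for the moment, N m; "grip_width": finger opening in m.
Only numpy, scipy, OpenCV 4.12 (cv2) and the standard library are available. Lean on these libraries where they do the work, as an engineer would, in place of code of your own. Each camera call takes 0.05 s, during which the arm holds its last target.

## Task

Load every aluminium mould half into a pocket of its own on the filling carousel, lying flat and fully down in the pocket with its cavity facing up, turning the carousel by its knob to bring free pockets to the loading gap in front. Take the steel ring cutter out of its pocket and lay it flat on the black board, and finally leave the carousel at rest with no mould half in the loading gap. Leave the timer and the smaller ring cutter where they are.

Things in the scene. Friction and masses are not known exactly. Their poses are not given: they have to be found in the camera images.
- mould_1: First aluminium mould half (may be absent): block 80 x 58 x 40 mm, 0.18 kg, round cavity 44 mm wide, 26 mm deep in one 80 x 58 face, plain back. Starts standing on an end, 80 mm tall, on the bare table left of the board. Origin: centre of that end; z along the 80 mm length (up at the start), y across the 58 mm width, x through the thickness: the cavity opens to its -x, the back is +x
- mould_1_mid (a point): Middle of that block (40 mm up its z axis from the body origin)
- mould_2: Second aluminium mould half (may be absent): block 80 x 58 x 40 mm, 0.18 kg, round cavity 44 mm wide, 26 mm deep in one 80 x 58 face, plain back. Starts standing on an end, 80 mm tall, on the bare table left of the board. Origin: centre of that end; z along the 80 mm length (up at the start), y across the 58 mm width, x through the thickness: the cavity opens to its -x, the back is +x
- mould_2_mid (a point): Middle of that block (40 mm up its z axis from the body origin)
- mould_3: Third aluminium mould half (may be absent): block 80 x 58 x 40 mm, 0.18 kg, round cavity 44 mm wide, 26 mm deep in one 80 x 58 face, plain back. Starts standing on an end, 80 mm tall, on the black board. Origin: centre of that end; z along the 80 mm length (up at the start), y across the 58 mm width, x through the thickness: the cavity opens to its -x, the back is +x
- mould_3_mid (a point): Middle of that block (40 mm up its z axis from the body origin)
- carousel (a joint): Angle of the carousel, rad, grows anticlockwise seen from above, 0 at the start, endless. An aluminium disc of 350 mm diameter (top at z = 42 mm) on an upright axis with five white pockets; it stays where it is left (friction about 0.15 N m)
- carousel_knob (a point): On the carousel's axis at z = 158 mm, half-way up the black round knob (48 mm diameter, from z = 136 to 178 mm) by which the carousel is turned; the knob stands above the cover. Axes turn with the carousel
- pocket_0 (a point): Pocket 0: point 20 mm above the middle of its floor (floor at z = 67 mm), 130 mm from the axis; the middle of a seated mould half comes here. At the start it holds the ring; all others are empty. Pockets follow anticlockwise, 72 degrees apart, in the order of their numbers; all are alike, see the others
- pocket_1 (a point): Pocket 1: point 20 mm above the middle of its floor (floor at z = 67 mm), 130 mm from the axis; the middle of a seated mould half comes here. A mould half lies in it flat, its 80 mm length at right angles to the radius, its 58 mm width along the radius, with 3 mm play all round; either end may point either way
- pocket_2 (a point): Pocket 2: point 20 mm above the middle of its floor (floor at z = 67 mm), 130 mm from the axis; the middle of a seated mould half comes here. Two end lips and four short corner lips stand 8 mm above the floor. The middle 55 mm of the two 80 mm sides is open and the block below only 42 mm wide, down to the disc, so that fingers can pass down beside a mould half
- pocket_3 (a point): Pocket 3: point 20 mm above the middle of its floor (floor at z = 67 mm), 130 mm from the axis; the middle of a seated mould half comes here. A seated mould half's upper face is at z = 107 mm
- pocket_4 (a point): Pocket 4: point 20 mm above the middle of its floor (floor at z = 67 mm), 130 mm from the axis; the middle of a seated mould half comes here. Built like the others
- cover: Fixed stand with a clear flat sheet over the carousel, z = 122 to 126 mm, out to 190 mm from the axis. Origin: on the axis at table height. Its -x points to the loading gap: there the sheet ends 60 mm before the axis, leaving one pocket free. Steel posts carry it 190 mm from the axis, at +x and 100 degrees either side of +x. A hole 120 x 130 mm lets the knob through
- big_ring: Steel ring cutter, 60 mm diameter, 35 mm high, open above and below, thin wall; it starts lying in pocket 0. Origin: centre of its underside
- black_board: Fixed flat black board, 342 mm (x) by 291 mm (y), its top 8 mm above the table. Origin: centre of its underside; axes as the world's. Its right-hand edge lies partly under the carousel disc
- small_ring: Smaller steel ring cutter, 46 mm diameter, 30 mm high, on the table at the far left: leave alone. Origin: underside centre
- timer: Round timer, 62 mm diameter, 40 mm high, on the table at the right front: leave alone. Origin: underside centre
Things that resemble listed ones, but are neither listed nor needed, are in the scene too. Leave any pink or purple look-alike of the mould_3 alone.

How it is judged:
At the end, for the whole second after the job is handed in: Each mould half present lies in a pocket, middle within 8 mm of the seated place, cavity up within 4.5 degrees, middle no more than 75 mm from the axis towards the gap; the ring cutter lies flat on the board, its middle 30 mm or more inside the edges; ring and carousel at rest ((distance between mould_1_mid and pocket_0 below 0.008 m or distance between mould_1_mid and pocket_1 below 0.008 m or distance between mould_1_mid and pocket_2 below 0.008 m or distance between mould_1_mid and pocket_3 below 0.008 m or distance between mould_1_mid and pocket_4 below 0.008 m) and angle between each of mould_1, mould_2, mould_3's own x axis and vertical above 3.06 rad and x of each of mould_1_mid, mould_2_mid, mould_3_mid in the frame of cover above -0.075 m and (distance between mould_2_mid and pocket_0 below 0.008 m or distance between mould_2_mid and pocket_1 below 0.008 m or distance between mould_2_mid and pocket_2 below 0.008 m or distance between mould_2_mid and pocket_3 below 0.008 m or distance between mould_2_mid and pocket_4 below 0.008 m) and (distance between mould_3_mid and pocket_0 below 0.008 m or distance between mould_3_mid and pocket_1 below 0.008 m or distance between mould_3_mid and pocket_2 below 0.008 m or distance between mould_3_mid and pocket_3 below 0.008 m or distance between mould_3_mid and pocket_4 below 0.008 m) and x of big_ring in the frame of black_board between -0.141 and 0.141 m and y of big_ring in the frame of black_board between -0.115 and 0.115 m and ((angle between big_ring's own z axis and vertical below 0.08 rad and height (world z) of big_ring below 0.014 m) or (angle between big_ring's own z axis and vertical above 3.06 rad and height (world z) of big_ring below 0.048 m)) and linear speed of big_ring below 0.02 m/s and not (velocity of joint carousel above 0.1 rad/s or velocity of joint carousel below -0.1 rad/s)); the robot touches nothing.
It fails at once if the small ring is pushed more than 6 cm from its place (distance of small_ring from where it was at the start of the episode above 0.06 m).
It fails at once if the timer is pushed more than 6 cm from its place (distance of timer from where it was at the start of the episode above 0.06 m).
Of mould_1, mould_2, mould_3 only 2 to 3 are there at a start; the rules pass over those that are not, and their reading is None.
At some moment in a run one of mould_1, mould_2, mould_3 may be knocked a few centimetres aside while the robot is not near it.
It also fails if it takes over 210 s, if anything falls off the work surface, if the arm or the gripper's body presses on something with over 40 N, if the wrist force passes 120 N, or if a joint passes its speed limit or range.

## Working session

There is one attempt and no reset: what is moved stays moved. The work goes in short steps, each a Python script; the robot and the scene stay as the last script left them, time stands still between calls to the robot, and variables do not carry over. Pictures are saved under pics/ and viewed, and the job is handed in when it is done.

```bash
mkdir -p pics; ls
cat > h.py <<'E'
import numpy as np, cv2
from workcell import r, command_gripper, optics
def snap(name,fn):
    im,d=optics.get_image(name); cv2.imwrite('pics/'+fn+'.png',im[:,:,::-1]); np.savez('pics/'+fn+'.npz',im=im,d=d); return im,d
E
python3 - <<'E'
from h import *
np.set_printoptions(precision=4,suppress=True)
for n in ("scene","top","wrist"):
    snap(n,n+'0'); print(n,optics.camera_model(n))
s=r.read_state();print(s)
E
```

```text
pics
scene {'K': array([[504.2199,   0.    , 323.6995],
       [  0.    , 504.2199, 242.5392],
       [  0.    ,   0.    ,   1.    ]]), 'R': array([[-0.4815, -0.8764,  0.0068],
       [-0.3871,  0.2057, -0.8988],
       [ 0.7863, -0.4353, -0.4383]]), 't': array([0.2798, 0.2928, 1.0967])}
top {'K': array([[620.9496,   0.    , 317.1536],
       [  0.    , 620.9496, 238.578 ],
       [  0.    ,   0.    ,   1.    ]]), 'R': array([[-0.071 , -0.9974,  0.0134],
       [-0.853 ,  0.0537, -0.5191],
       [ 0.517 , -0.0483, -0.8546]]), 't': array([0.0696, 0.4681, 1.7668])}
wrist {'K': array([[431.3269,   0.    , 317.0642],
       [  0.    , 431.3269, 238.7162],
       [  0.    ,   0.    ,   1.    ]]), 'tool_from_camera': array([[-0.0005, -0.9468, -0.3217,  0.0811],
       [ 1.    , -0.0003, -0.0006, -0.0006],
       [ 0.0005, -0.3217,  0.9468, -0.1179],
       [ 0.    ,  0.    ,  0.    ,  1.    ]])}
{'time_s': 0.15, 'joint_positions': array([-1.264 ,  0.3426,  1.5248, -0.    ,  1.2754, -0.146 ]), 'dq': array([-0.0013, -0.002 , -0.0015, -0.0002,  0.0001,  0.0008]), 'tau': array([  0.0023, -43.3905, -24.6148,  -0.0001,   0.0057,  -0.    ]), 'eef_pos': array([ 0.2296, -0.4718,  0.2558]), 'eef_rot': array([ 0.9745,  0.2245, -0.0001, -0.0006]), 'contact_force': array([ 0.3983, -0.6981, -0.5953]), 'torque': array([-0.0291, -0.0229, -0.0233]), 'grip_width': 0.08572083084725868}
```

View pics/scene0.png

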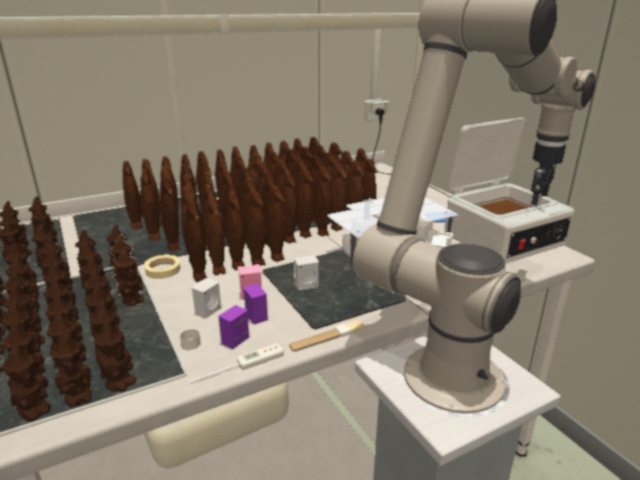

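View pics/top0.png

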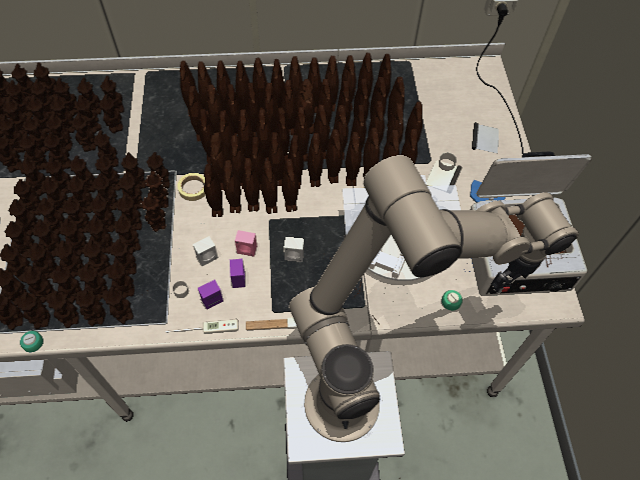

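View pics/wrist0.png

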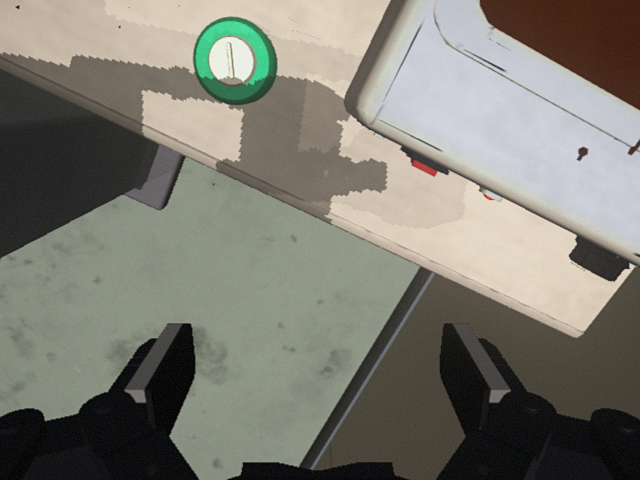

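```bash
cat >> h.py <<'E'
np.set_printoptions(precision=4,suppress=True)
from scipy.spatial.transform import Rotation as Rot
def cam_pose(name,st=None):
    m=optics.camera_model(name)
    if name!='wrist':
        return m['K'],m['R'].T,-m['R'].T@m['t']
    T=np.eye(4);T[:3,:3]=Rot.from_quat(st['eef_rot']).as_matrix();T[:3,3]=st['eef_pos']
    T=T@m['tool_from_camera'];return m['K'],T[:3,:3],T[:3,3]
def pts(K,R,c,d):
    v,u=np.mgrid[0:480,0:640]
    X=np.stack([(u-K[0,2])/K[0,0]*d,(v-K[1,2])/K[1,1]*d,d],-1)
    P=X@R.T+c; P[d<=0]=np.nan
    return P
def ray(K,R,c,uv,z):
    uv=np.atleast_2d(np.asarray(uv,float))
    D=np.stack([(uv[:,0]-K[0,2])/K[0,0],(uv[:,1]-K[1,2])/K[1,1],np.ones(len(uv))],-1)@R.T
    return c+D*((z-c[2])/D[:,2])[:,None]
E
python3 - <<'E'
from h import *
d=np.load('pics/top0.npz');P=pts(*cam_pose('top'),d['d'])
for u,v in [(293,242),(204,244),(246,237),(237,266),(210,288),(180,289),(452,299),(272,222),(265,302),(380,262),(397,265),(368,190),(436,180),(447,160)]:
    print((u,v),P[v,u])
a=cv2.imread('pics/top0.png')[130:330,160:480];cv2.imwrite('pics/top0c.png',cv2.resize(a,None,fx=2.5,fy=2.5,interpolation=cv2.INTER_CUBIC))
E
```

```text
(293, 242) [0.4868 0.1118 0.0929]
(204, 244) [0.5067 0.39   0.0767]
(246, 237) [0.5243 0.2586 0.0766]
(237, 266) [0.4202 0.2871 0.0792]
(210, 288) [0.3484 0.3677 0.0823]
(180, 289) [0.3928 0.4729 0.0008]
(452, 299) [ 0.2887 -0.3654  0.0322]
(272, 222) [0.6226 0.1769 0.0039]
(265, 302) [0.3284 0.2083 0.0055]
(380, 262) [ 0.4119 -0.1543  0.0689]
(397, 265) [ 0.4002 -0.2064  0.0648]
(368, 190) [ 0.237  -0.0437  0.7025]
(436, 180) [ 0.7628 -0.4025  0.0025]
(447, 160) [ 0.8535 -0.4593 -0.0038]
```

View pics/top0c.png

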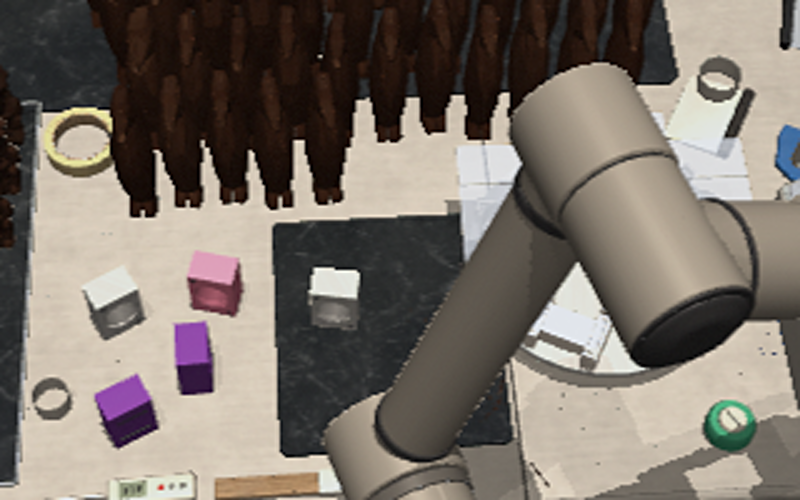

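```bash
cat >> h.py <<'E'
def down(yaw):  # tool x axis at world angle yaw, pointing down
    return (Rot.from_euler('z',yaw)*Rot.from_quat([1,0,0,0])).as_quat()
E
python3 - <<'E'
from h import *
s=r.read_state()
r.move_straight([0.23,-0.45,0.4])
for y in (0,np.pi/2):
  print(r.solve_ik([0.47,-0.2,0.42],down(y)),r.solve_ik([0.5,0.25,0.4],down(y)))
r.reach([0.5,-0.2,0.42],down(0)); s=r.read_state();print(s['eef_pos'],s['joint_positions'],s['time_s'])
im,d=snap('wrist','w1'); P=pts(*cam_pose('wrist',s),d); np.save('pics/w1P.npy',P)
r.reach([0.52,0.25,0.42],down(0)); s=r.read_state();print(s['eef_pos'],s['joint_positions'],s['time_s'])
im,d=snap('wrist','w2'); P=pts(*cam_pose('wrist',s),d); np.save('pics/w2P.npy',P)
snap('top','top1');snap('scene','scene1')
E
```

```text
[-0.5525  0.2447  1.2186 -0.      1.6783  1.0183] [ 0.3266  0.3456  1.1312 -0.      1.6648  1.8973]
[-0.5525  0.2447  1.2186 -0.      1.6783 -0.5525] [ 0.3266  0.3456  1.1312 -0.      1.6648  0.3266]
[ 0.4997 -0.2007  0.4197] [-0.5241  0.3025  1.1411 -0.0004  1.6987  1.0471] 2.6417
[0.5204 0.2489 0.42  ] [ 0.3135  0.3842  1.022  -0.0004  1.7354  1.8858] 4.3417
```

View pics/w1.png

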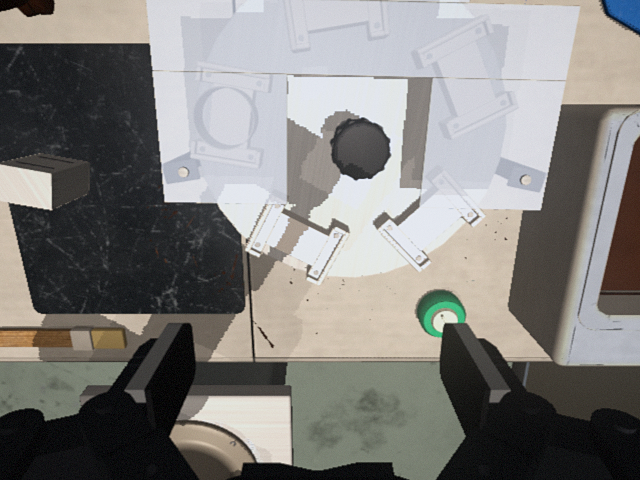

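View pics/w2.png

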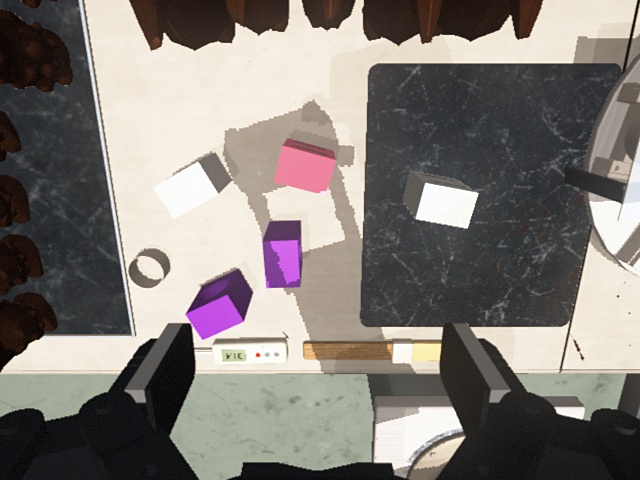

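View pics/top1.png

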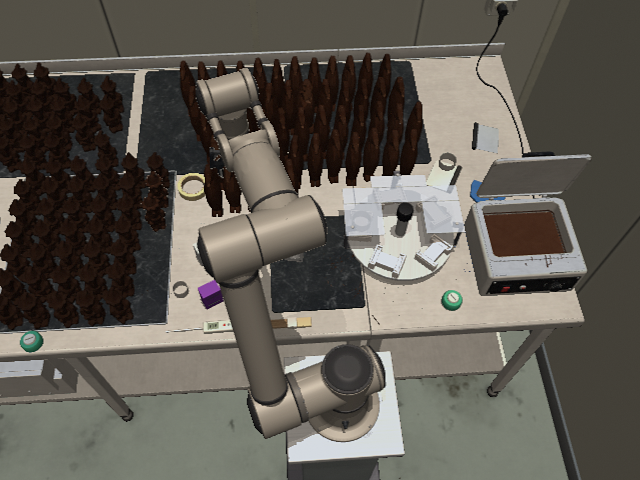

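```bash
cat > a.py <<'E'
from h import *
z=np.load('pics/w2.npz');P=np.load('pics/w2P.npy')
st={'eef_pos':np.array([0.5204,0.2489,0.42]),'eef_rot':down(0)}
cam=cam_pose('wrist',st)
hsv=cv2.cvtColor(z['im'],cv2.COLOR_RGB2HSV)
for (u,v) in [(187,190),(445,203)]:
    m=((hsv[...,2]>215)&(np.abs(P[...,2]-.08)<.015)).astype(np.uint8)
    n,l=cv2.connectedComponents(m); c=l[v,u]; 
    cs,_=cv2.findContours((l==c).astype(np.uint8),cv2.RETR_EXTERNAL,cv2.CHAIN_APPROX_NONE)
    ct=max(cs,key=cv2.contourArea)[:,0,:]
    W=ray(*cam,ct,P[l==c][:,2].mean() if 0 else .08)
    rc=cv2.minAreaRect((W[:,:2]*1000).astype(np.float32)); print(rc, cv2.boxPoints(rc),np.median(P[l==c][:,2]))
z=np.load('pics/w1.npz');P=np.load('pics/w1P.npy')
st={'eef_pos':np.array([0.4997,-0.2007,0.4197]),'eef_rot':down(0)};cam=cam_pose('wrist',st)
g=z['im'].max(2); m=((g<75)&(P[...,2]>.13)&(P[...,2]<.2)); m[:60]=0;m[250:]=0
n,l=cv2.connectedComponents(m.astype(np.uint8)); c=l[148,361]
print('knob n',(l==c).sum(),np.nanpercentile(P[l==c][:,2],[5,50,95]))
cs,_=cv2.findContours((l==c).astype(np.uint8),cv2.RETR_EXTERNAL,cv2.CHAIN_APPROX_NONE)
ct=max(cs,key=cv2.contourArea)[:,0,:];W=ray(*cam,ct,.178);print('knob',cv2.minEnclosingCircle((W[:,:2]*1000).astype(np.float32)))
print('posts',ray(*cam,[(183,172),(525,180)],.126))
for u,v in [(226,116),(183,172),(525,180),(295,255),(303,230),(265,230),(326,252),(403,247),(458,200),(300,262),(197,100),(400,255),(400,140)]: print((u,v),P[v,u])
# disc outer edge points
a=z['im'][0:320,140:600];cv2.imwrite('pics/w1c.png',cv2.resize(a,None,fx=1.7,fy=1.7,interpolation=cv2.INTER_CUBIC)[:,:,::-1])
E
python3 a.py
```

```text
((501.9550476074219, 388.99273681640625), (40.06707763671875, 62.146217346191406), 28.362754821777344) [[469.565  406.8188]
 [499.0877 352.1328]
 [534.3451 371.1667]
 [504.8224 425.8527]] 0.08031939483426837
((484.0863952636719, 107.55159759521484), (59.58656311035156, 40.54410934448242), 79.41767120361328) [[458.6876  81.988 ]
 [498.5422  74.5421]
 [509.4852 133.1152]
 [469.6306 140.5611]] 0.08804680239289658
knob n 305783 [-0.8779  0.0425  0.4623]
knob ((344.7375183105469, -203.11830139160156), 383.08099365234375)
posts [[ 0.5083 -0.0723  0.126 ]
 [ 0.5004 -0.401   0.126 ]]
(226, 116) [ 0.5598 -0.1174  0.1273]
(183, 172) [ 0.5089 -0.0738  0.1306]
(525, 180) [ 0.5008 -0.3992  0.1297]
(295, 255) [ 0.4006 -0.1749  0.0678]
(303, 230) [ 0.4306 -0.1845  0.066 ]
(265, 230) [ 0.4313 -0.1412  0.0681]
(326, 252) [ 0.4047 -0.211   0.0687]
(403, 247) [ 0.41   -0.3004  0.0667]
(458, 200) [ 0.4804 -0.3385  0.1263]
(300, 262) [ 0.3816 -0.1795  0.0423]
(197, 100) [ 0.5737 -0.0916  0.1256]
(400, 255) [ 0.3908 -0.3025  0.0425]
(400, 140) [ 0.5294 -0.2938  0.0436]
```

View pics/w1c.png

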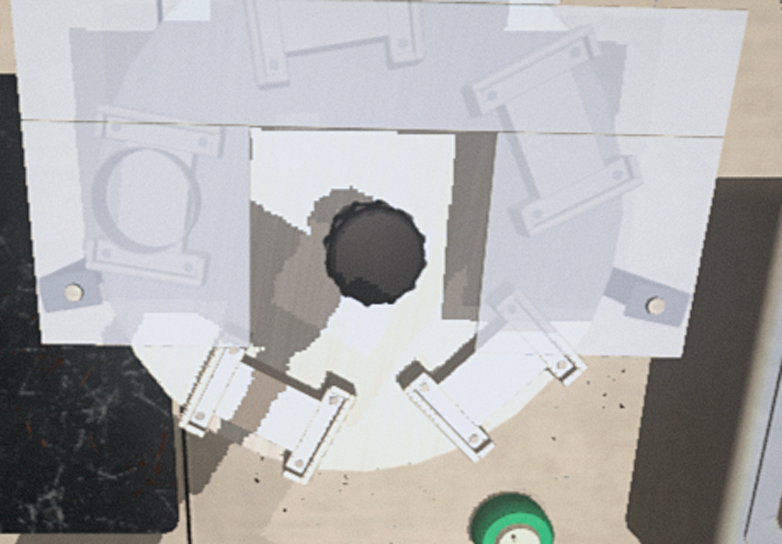

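```bash
cat > a2.py <<'E'
from h import *
z=np.load('pics/w2.npz');P=np.load('pics/w2P.npy')
st={'eef_pos':np.array([0.5204,0.2489,0.42]),'eef_rot':down(0)};cam=cam_pose('wrist',st)
hsv=cv2.cvtColor(z['im'],cv2.COLOR_RGB2HSV)
m=((hsv[...,2]>215)&(np.abs(P[...,2]-.088)<.01)).astype(np.uint8);n,l=cv2.connectedComponents(m);c=l[203,445]
cs,_=cv2.findContours((l==c).astype(np.uint8),cv2.RETR_EXTERNAL,cv2.CHAIN_APPROX_NONE)
ct=max(cs,key=cv2.contourArea)[:,0,:];W=ray(*cam,ct,.088);print(cv2.minAreaRect((W[:,:2]*1000).astype(np.float32)))
print('board corners',ray(*cam,[(368,64),(621,64),(360,325),(571,326)],.008))
z=np.load('pics/w1.npz')
st={'eef_pos':np.array([0.4997,-0.2007,0.4197]),'eef_rot':down(0)};cam=cam_pose('wrist',st)
g=z['im'].max(2).astype(np.uint8); m=np.zeros_like(g);m[105:190,320:400]=(g<110)[105:190,320:400]
m=cv2.morphologyEx(m,cv2.MORPH_OPEN,np.ones((7,7)))
n,l=cv2.connectedComponents(m); c=l[148,361]
cs,_=cv2.findContours((l==c).astype(np.uint8),cv2.RETR_EXTERNAL,cv2.CHAIN_APPROX_NONE)
ct=max(cs,key=cv2.contourArea)[:,0,:];W=ray(*cam,ct,.178);print('knob',cv2.minEnclosingCircle((W[:,:2]*1000).astype(np.float32)),len(ct))
print('cover edge',ray(*cam,[(165,202),(543,209)],.126))
f=lambda L:ray(*cam,np.array(L)/1.7+[140,0],.075)
A=f([(232,350),(200,415),(335,399),(301,465)]);print(A,A.mean(0))
A=f([(424,385),(474,440),(560,365)]);print(A,A[1:].mean(0))
A=f([(127,127),(204,141),(107,252),(186,266)]);print('ringpocket',A,A.mean(0))
E
python3 a2.py
```

```text
((486.13531494140625, 110.0168228149414), (58.54560470581055, 39.83580017089844), 79.41767120361328)
board corners [[ 0.6317  0.1908  0.008 ]
 [ 0.6315 -0.0977  0.008 ]
 [ 0.2943  0.1892  0.008 ]
 [ 0.2927 -0.1048  0.008 ]]
knob ((537.5078735351562, -236.4328155517578), 26.20636558532715) 176
cover edge [[ 0.4788 -0.0517  0.126 ]
 [ 0.4716 -0.4232  0.126 ]]
[[ 0.4617 -0.1559  0.075 ]
 [ 0.4169 -0.1331  0.075 ]
 [ 0.4282 -0.2233  0.075 ]
 [ 0.3806 -0.2006  0.075 ]] [ 0.4218 -0.1782  0.075 ]
[[ 0.4379 -0.2819  0.075 ]
 [ 0.3989 -0.3178  0.075 ]
 [ 0.4515 -0.37    0.075 ]] [ 0.4252 -0.3439  0.075 ]
ringpocket [[ 0.5972 -0.0981  0.075 ]
 [ 0.5894 -0.1432  0.075 ]
 [ 0.5245 -0.08    0.075 ]
 [ 0.5158 -0.1287  0.075 ]] [ 0.5567 -0.1125  0.075 ]
```

```bash
cat >> h.py <<'E'
AX=np.array([0.537,-0.2365]); GAP=np.deg2rad(178.7)
def turn_knob(dphi,psi0,nstep=1,lift=0.30,end_up=0.26):
    q0=down(psi0)
    command_gripper(0.07)
    r.reach([AX[0],AX[1],lift],q0)
    r.move_straight([AX[0],AX[1],0.164],speed=.15)
    command_gripper(0.03,40); print('knob grip',r.read_state()['grip_width'])
    q=np.array(r.read_state()['joint_positions'])
    for i in range(nstep):
        q2=q.copy(); q2[5]-=dphi*(i+1)/nstep; r.movej(q2)
    r.hold(.3)
    s=r.read_state(); print('F',s['contact_force'],s['eef_pos'])
    command_gripper(0.07)
    p=s['eef_pos'];r.move_straight([p[0],p[1],end_up],speed=.15)
E
python3 - <<'E'
from h import *
r.reach([0.52,0.0,0.40],down(-.85))
turn_knob(np.deg2rad(97.7),-.85,3)
# view
r.reach([0.46,-0.21,0.36],down(0)); s=r.read_state();print(s['eef_pos'],s['eef_rot'],s['joint_positions'],s['time_s'])
im,d=snap('wrist','w3'); P=pts(*cam_pose('wrist',s),d); np.save('pics/w3P.npy',P)
E
```

```text
knob grip 0.04669573773707659
F [-1.0429  4.6702 -1.552 ] [ 0.5367 -0.2371  0.1654]
[ 0.46   -0.21    0.3588] [ 1.      0.001  -0.0007 -0.0005] [-0.5799  0.247   1.3765  0.      1.5199  0.9889] 12.2083
```

View pics/w3.png

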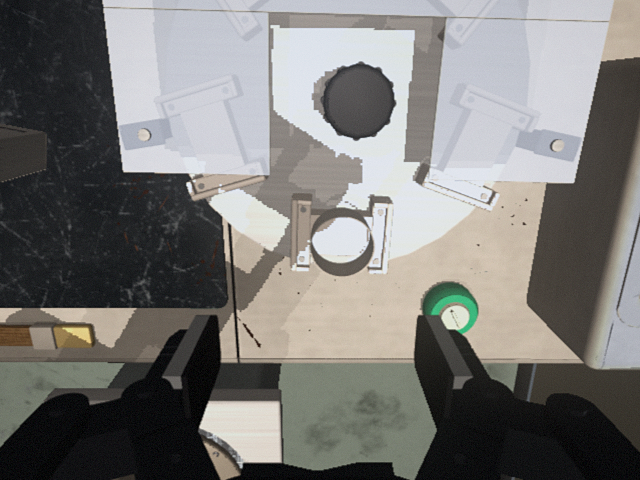

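Run:
```python
from h import *
z=np.load('pics/w3.npz')
st={'eef_pos':np.array([0.46,-.21,.3588]),'eef_rot':np.array([1,.001,-.0007,-.0005])};cam=cam_pose('wrist',st)
print(ray(*cam,[(342,208),(342,264),(312,238),(373,238)],.102))
A=ray(*cam,[(303,210),(301,264),(383,210),(378,265)],.075);print(A,A.mean(0), AX+.13*np.array([np.cos(GAP),np.sin(GAP)]))
a=z['im'][180:300,270:420];cv2.imwrite('pics/w3c.png',cv2.resize(a,None,fx=5,fy=5,interpolation=cv2.INTER_CUBIC)[:,:,::-1])
```

```text
[[ 0.4423 -0.2321  0.102 ]
 [ 0.3882 -0.2332  0.102 ]
 [ 0.4139 -0.2052  0.102 ]
 [ 0.414  -0.2611  0.102 ]]
[[ 0.4331 -0.1963  0.075 ]
 [ 0.3771 -0.1937  0.075 ]
 [ 0.4333 -0.2732  0.075 ]
 [ 0.3762 -0.2711  0.075 ]] [ 0.4049 -0.2336  0.075 ] [ 0.407  -0.2336]
```

View pics/w3c.png

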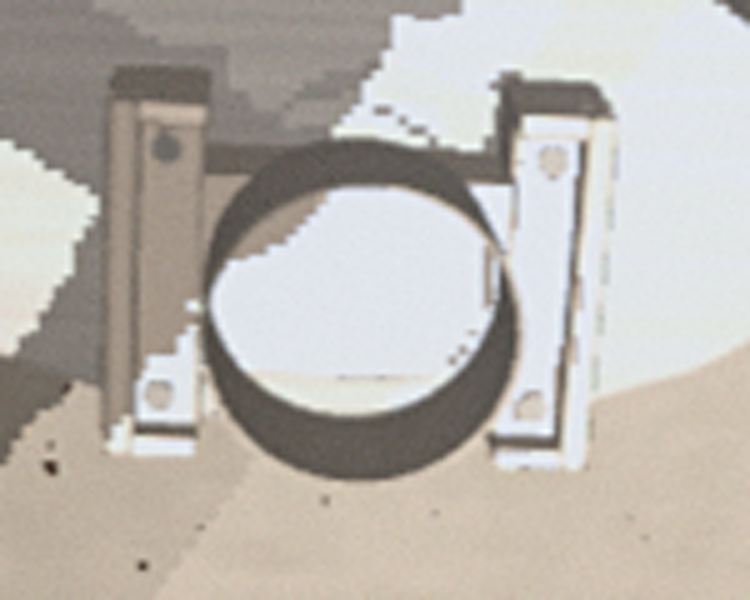

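Run:
```python
from h import *
z=np.load('pics/w3.npz')
st={'eef_pos':np.array([0.46,-.21,.3588]),'eef_rot':np.array([1,.001,-.0007,-.0005])};cam=cam_pose('wrist',st)
print(ray(*cam,[(341,217),(342,275.6),(311.,244),(373.6,244)],.102))
for psi in (GAP-np.pi/2,GAP+np.pi/2): print(r.solve_ik([.405,-.233,.1],down(psi)),r.solve_ik([.42,.02,.1],down(psi)))
```

```text
[[ 0.4339 -0.2314  0.102 ]
 [ 0.3764 -0.2335  0.102 ]
 [ 0.408  -0.2043  0.102 ]
 [ 0.4081 -0.262   0.102 ]]
[-0.6863  0.4384  1.8823 -0.      0.8209 -0.6636] [-0.1351  0.3721  2.0042 -0.      0.7653 -0.1124]
[-0.6863  0.4384  1.8823 -0.      0.8209  2.478 ] [-0.1351  0.3721  2.0042 -0.      0.7653  3.0292]
```

Run:
```python
from h import *
q=down(GAP-np.pi/2)
command_gripper(0.084)
r.reach([.405,-.233,.2],q)
r.move_straight([.405,-.233,.100],speed=.1)
command_gripper(0.03,25); print('w',r.read_state()['grip_width'],r.read_state()['contact_force'])
r.move_straight([.405,-.233,.26],speed=.15); print('w',r.read_state()['grip_width'])
r.reach([.56,.03,.20],q)
print(r.move_straight([.56,.03,.0415],speed=.08,max_force=8),r.read_state()['eef_pos'],r.read_state()['contact_force'])
command_gripper(0.075)
r.move_straight([.56,.03,.25],speed=.2)
r.reach([.50,.25,.42],down(0)); s=r.read_state();print(s['eef_pos'],s['time_s'])
im,d=snap('wrist','w4'); P=pts(*cam_pose('wrist',s),d); np.savez('pics/w4s.npz',P=P,pos=s['eef_pos'],rot=s['eef_rot'])
```

```text
w 0.05868468732008747 [-1.0718  1.7146  5.6666]
w 0.05910951047655665
False [0.5603 0.03   0.0419] [ 0.453  -0.2613 -0.2227]
[0.5001 0.2497 0.4193] 23.2583
```

View pics/w4.png

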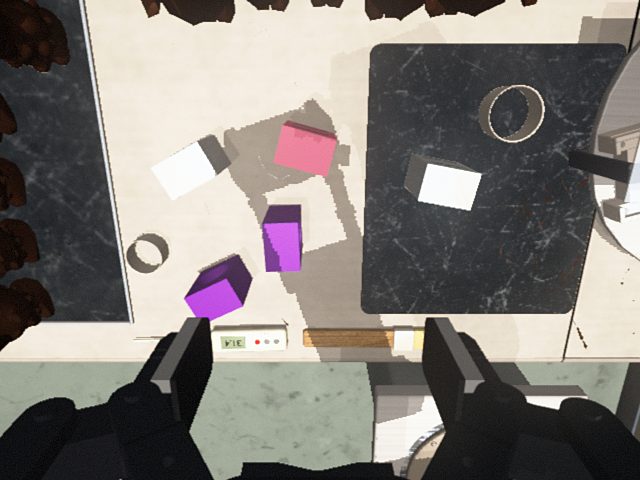

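```bash
cat >> h.py <<'E'
def ori(zv,xv):
    zv=np.array(zv,float);zv/=np.linalg.norm(zv); xv=np.array(xv,float); xv-=zv*(xv@zv); xv/=np.linalg.norm(xv)
    return Rot.from_matrix(np.stack([xv,np.cross(zv,xv),zv],1)).as_quat()
Z=np.array([0,0,1.])
def stand_q(ang,t):   # ang: yaw of body x; t: tilt from vertical
    xb=np.array([np.cos(ang),np.sin(ang),0]); s,c=np.sin(t),np.cos(t)
    return ori(s*xb-c*Z, c*xb+s*Z), s*xb-c*Z
def flat_q(T,t):      # body z -> T, body x -> down
    s,c=np.sin(t),np.cos(t); T=np.asarray(T,float)
    return ori(-s*Z-c*T, -c*Z+s*T), -s*Z-c*T
E
python3 - <<'E'
from h import *
z=np.load('pics/w4s.npz');P=z['P'];im=np.load('pics/w4.npz')['im'];cam=cam_pose('wrist',{'eef_pos':z['pos'],'eef_rot':z['rot']})
hsv=cv2.cvtColor(im,cv2.COLOR_RGB2HSV)
for n_,(u,v),zz,lo,hi in [('m1',(187,170),.08,215,256),('m3',(448,187),.088,215,256)]:
    m=((hsv[...,2]>lo)&(np.abs(P[...,2]-zz)<.012)).astype(np.uint8);n,l=cv2.connectedComponents(m);c=l[v,u]
    ct=max(cv2.findContours((l==c).astype(np.uint8),cv2.RETR_EXTERNAL,cv2.CHAIN_APPROX_NONE)[0],key=cv2.contourArea)[:,0,:]
    print(n_,cv2.minAreaRect((ray(*cam,ct,zz)[:,:2]*1000).astype(np.float32)))
m=(hsv[...,1]>150)&(hsv[...,2]>180)&(P[...,2]>.07)&(P[...,2]<.09)
n,l,stt,cen=cv2.connectedComponentsWithStats(m.astype(np.uint8))
for i in range(1,n):
    if stt[i,4]>300:
        ct=max(cv2.findContours((l==i).astype(np.uint8),cv2.RETR_EXTERNAL,cv2.CHAIN_APPROX_NONE)[0],key=cv2.contourArea)[:,0,:]
        print('look-alike',cen[i],cv2.minAreaRect((ray(*cam,ct,.08)[:,:2]*1000).astype(np.float32)))
a3=np.deg2rad(-10.6);a1=np.deg2rad(28.4)
for t in (38,45,55,65,70):
    q,zv=stand_q(a3,np.deg2rad(t)); g=np.array([.486,.110,.056]); 
    print(t,'m3',[r.solve_ik(g-zv*(.006+d),q) is not None for d in (0,.12)])
    q,zv=stand_q(a1,np.deg2rad(t)); g=np.array([.502,.389,.056]); 
    print(t,'m1',[r.solve_ik(g-zv*(.006+d),q) is not None for d in (0,.12)])
    for sg in (1,-1):
        T=sg*np.array([-np.sin(GAP),np.cos(GAP),0]);q,zv=flat_q(T,np.deg2rad(t));g=np.array([.406,-.2336,.087])+.008*T
        js=[r.solve_ik(g-zv*.006+Z*d,q) for d in (0,.12)]; print('  pocket T=',T[1],js)
im=np.load('pics/top0.npz')['im'];a=im[220:310,180:315]
cv2.imwrite('pics/crop_m.png',cv2.resize(a,None,fx=5,fy=5,interpolation=cv2.INTER_CUBIC)[:,:,::-1])
E
```

```text
m1 ((501.2055969238281, 390.7825622558594), (40.12199783325195, 57.61085510253906), 28.224306106567383)
m3 ((485.95635986328125, 109.98899841308594), (58.54132080078125, 39.836158752441406), 79.3364486694336)
look-alike [213.8517 300.2706] ((347.1822814941406, 371.8384704589844), (39.240745544433594, 57.07652282714844), 26.17061424255371)
38 m3 [True, False]
38 m1 [False, False]
  pocket T= -0.9997426093226983 [array([-0.9923,  0.8301,  1.5045,  0.4625,  1.6142,  1.992 ]), array([-0.9923,  0.6648,  1.4392,  0.4779,  1.8201,  2.0975])]
  pocket T= 0.9997426093226983 [None, None]
45 m3 [True, False]
45 m1 [True, False]
  pocket T= -0.9997426093226983 [array([-0.9697,  0.7666,  1.5522,  0.4266,  1.5106,  2.0142]), array([-0.9697,  0.6049,  1.47  ,  0.4318,  1.7326,  2.1156])]
  pocket T= 0.9997426093226983 [None, None]
55 m3 [True, True]
55 m1 [True, True]
  pocket T= -0.9997426093226983 [array([-0.9292,  0.6798,  1.6232,  0.3702,  1.3574,  2.0591]), array([-0.9292,  0.5215,  1.5199,  0.3616,  1.6019,  2.1528])]
  pocket T= 0.9997426093226983 [None, array([-0.3231,  0.2597,  1.9507, -0.7781,  0.8955,  0.1906])]
65 m3 [True, True]
65 m1 [True, True]
  pocket T= -0.9997426093226983 [array([-0.8782,  0.6002,  1.6962,  0.302 ,  1.1995,  2.1253]), array([-0.8782,  0.4431,  1.5757,  0.2825,  1.4656,  2.2074])]
  pocket T= 0.9997426093226983 [array([-0.4248,  0.4405,  2.0334, -0.7338,  0.6196,  0.1945]), array([-0.4248,  0.2346,  1.8972, -0.5199,  0.8992, -0.0966])]
70 m3 [True, True]
70 m1 [True, True]
  pocket T= -0.9997426093226983 [array([-0.8484,  0.5643,  1.7329,  0.2607,  1.1194,  2.1692]), array([-0.8484,  0.4066,  1.6053,  0.2377,  1.3961,  2.2429])]
  pocket T= 0.9997426093226983 [array([-0.4766,  0.4283,  2.0101, -0.5573,  0.6202, -0.0095]), array([-0.4766,  0.2314,  1.8688, -0.396 ,  0.9222, -0.2315])]
```

View pics/crop_m.png

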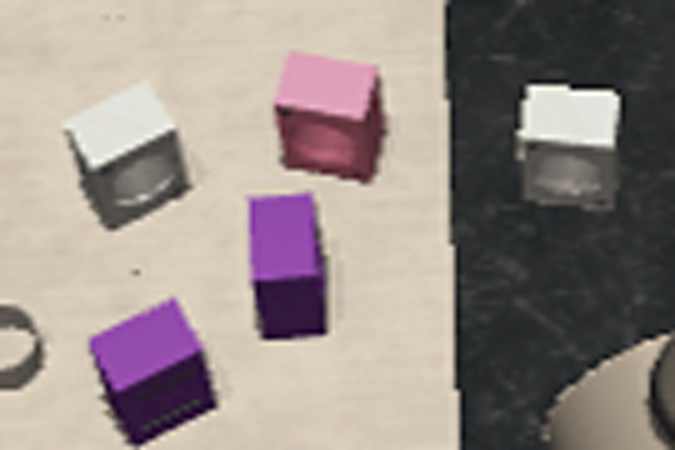

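Run:
```python
from h import *
a3=np.deg2rad(-10.6);t=np.deg2rad(65)
q,zv=stand_q(a3,t); g=np.array([.486,.110,.058])
command_gripper(0.084)
r.reach(g-zv*.13+Z*.12,q)
r.move_straight(g-zv*.13,q,speed=.15)
print(r.move_straight(g-zv*.006,speed=.08,max_force=10))
s=r.read_state();print(s['eef_pos'],s['contact_force'],s['joint_positions'])
command_gripper(0.04,60);print(r.read_state()['grip_width'])
snap('scene','s5');snap('wrist','w5')
r.move_straight(g-zv*.006+Z*.15,speed=.15);s=r.read_state();print(s['grip_width'],s['contact_force'],s['time_s'])
snap('wrist','w5b')
```

```text
Traceback (most recent call last):
workcell.PlanningError: the arm cannot take that pose within its joint ranges
```

Run:
```python
from h import *
a3=np.deg2rad(-10.6)
for td in (55,60,65):
  t=np.deg2rad(td);q,zv=stand_q(a3,t); g=np.array([.486,.110,.058])
  for d in (.006,.06,.09,.13):
    print(td,d,[(h,r.solve_ik(g-zv*d+Z*h,q) is not None) for h in (0,.04,.06,.08,.1,.12,.15)])
```

```text
55 0.006 [(0, True), (0.04, True), (0.06, True), (0.08, True), (0.1, True), (0.12, True), (0.15, True)]
55 0.06 [(0, True), (0.04, True), (0.06, True), (0.08, True), (0.1, True), (0.12, False), (0.15, False)]
55 0.09 [(0, True), (0.04, True), (0.06, True), (0.08, True), (0.1, False), (0.12, False), (0.15, False)]
55 0.13 [(0, True), (0.04, True), (0.06, False), (0.08, False), (0.1, False), (0.12, False), (0.15, False)]
60 0.006 [(0, True), (0.04, True), (0.06, True), (0.08, True), (0.1, True), (0.12, True), (0.15, True)]
60 0.06 [(0, True), (0.04, True), (0.06, True), (0.08, True), (0.1, True), (0.12, True), (0.15, True)]
60 0.09 [(0, True), (0.04, True), (0.06, True), (0.08, True), (0.1, True), (0.12, True), (0.15, False)]
60 0.13 [(0, True), (0.04, True), (0.06, True), (0.08, True), (0.1, False), (0.12, False), (0.15, False)]
65 0.006 [(0, True), (0.04, True), (0.06, True), (0.08, True), (0.1, True), (0.12, True), (0.15, True)]
65 0.06 [(0, True), (0.04, True), (0.06, True), (0.08, True), (0.1, True), (0.12, True), (0.15, True)]
65 0.09 [(0, True), (0.04, True), (0.06, True), (0.08, True), (0.1, True), (0.12, True), (0.15, True)]
65 0.13 [(0, True), (0.04, True), (0.06, True), (0.08, True), (0.1, True), (0.12, False), (0.15, False)]
```

Run:
```python
from h import *
a3=np.deg2rad(-10.6);t=np.deg2rad(65)
q,zv=stand_q(a3,t); g=np.array([.486,.110,.058])
command_gripper(0.084)
r.reach(g-zv*.10+Z*.10,q)
r.move_straight(g-zv*.10,q,speed=.15)
print(r.move_straight(g-zv*.006,speed=.08,max_force=10))
s=r.read_state();print(s['eef_pos'],s['contact_force'],s['joint_positions'])
command_gripper(0.04,60);print(r.read_state()['grip_width'])
snap('scene','s5');snap('wrist','w5')
r.move_straight(g-zv*.006+Z*.14,speed=.15);s=r.read_state();print(s['grip_width'],s['contact_force'],s['time_s'])
snap('wrist','w5b')
```

```text
False
[0.4803 0.1112 0.0606] [-0.2871  0.0933 -0.1325] [ 0.3369  0.8872  2.4768  3.6251  1.3293 -1.4576]
0.05728073903333756
0.057467092644814345 [ 0.5132 -1.1749 -1.0565] 30.775
```

View pics/w5b.png

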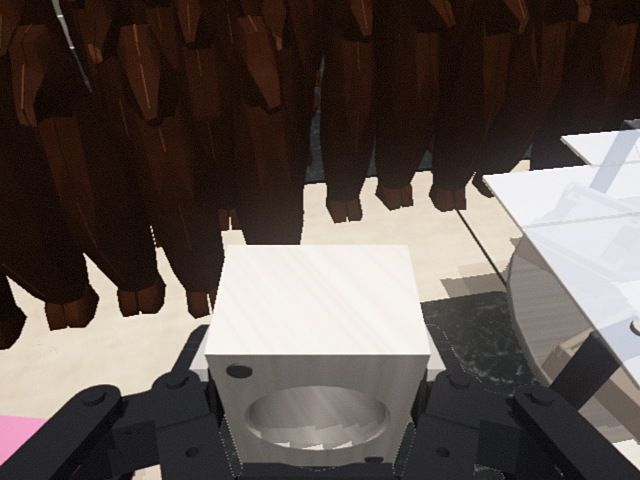

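View pics/s5.png

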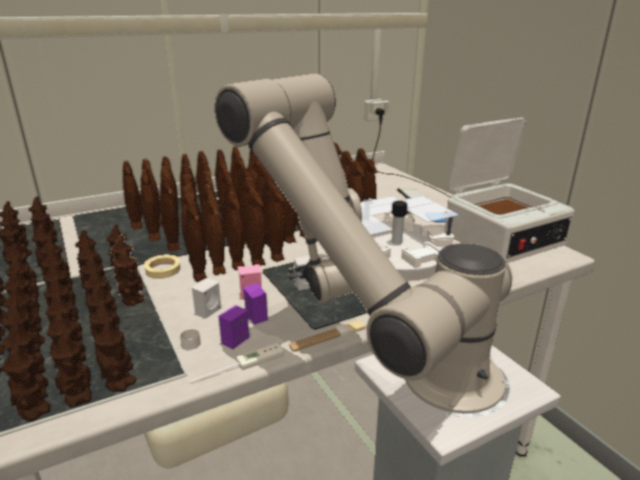

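Run:
```python
from h import *
t=np.deg2rad(65)
print(r.read_state()['joint_positions'])
for T in (1,-1):
  Tv=T*np.array([-np.sin(GAP),np.cos(GAP),0]); q,zv=flat_q(Tv,t)
  for p in ([.406,-.2336,.087],[.406,-.2336,.2],[.42,-.1,.25],[.45,0,.3]):
    print(T,p,r.solve_ik(np.array(p)+.01*Tv-zv*.006,q))
for y in (-.185,.5,-1,-1.6,1): print(y,r.solve_ik([.45,.05,.32],down(y)))
```

```text
[ 0.3361  0.3668  2.4368  3.7866  0.8489 -1.7937]
1 [0.406, -0.2336, 0.087] [-0.8806  0.602   1.6924  0.3008  1.202   2.124 ]
1 [0.406, -0.2336, 0.2] [-0.8806  0.4529  1.581   0.2821  1.4517  2.201 ]
1 [0.42, -0.1, 0.25] [-0.6726  0.2832  1.6917  0.3458  1.4492  2.4001]
1 [0.45, 0, 0.3] [-0.4566  0.2166  1.6364  0.3949  1.489   2.6349]
-1 [0.406, -0.2336, 0.087] [-0.4204  0.4399  2.0346 -0.7337  0.621   0.1987]
-1 [0.406, -0.2336, 0.2] [-0.4204  0.2437  1.9082 -0.5282  0.8837 -0.0795]
-1 [0.42, -0.1, 0.25] [-0.0998  0.1861  1.8237 -0.4814  1.1432  0.1283]
-1 [0.45, 0, 0.3] [ 0.1261  0.2276  1.622  -0.4397  1.3805  0.2526]
-0.185 [-0.0589  0.1612  1.5905 -0.      1.3899  1.6969]
0.5 [-0.0589  0.1612  1.5905 -0.      1.3899  1.0119]
-1 [-0.0589  0.1612  1.5905 -0.      1.3899  2.5119]
-1.6 None
1 [-0.0589  0.1612  1.5905 -0.      1.3899  0.5119]
```

Run:
```python
from h import *
a=np.array(r.read_state()['joint_positions']);b=np.array([-0.4566,0.2166,1.6364,0.3949,1.489,2.6349])
for k in range(1,5):
    r.movej(a+(b-a)*k/8); s=r.read_state(); print(k,s['eef_pos'],Rot.from_quat(s['eef_rot']).as_matrix()[:,2],s['contact_force'],s['grip_width'])
```

```text
1 [0.5541 0.1599 0.2801] [ 0.979   0.0543 -0.1967] [-0.4202 -0.0513 -2.338 ] 0.05741386324782362
2 [0.5918 0.2087 0.3577] [0.9531 0.3027 0.0004] [-0.3147 -0.596  -1.984 ] 0.057094313479019304
3 [0.5969 0.2496 0.412 ] [0.8285 0.5508 0.101 ] [-0.166  -0.3684 -0.5728] 0.05726878762755005
4 [0.5794 0.2725 0.4308] [0.6467 0.7601 0.0633] [-0.1243  0.3058 -0.8748] 0.05750665528830916
```

Clear and high; continue to the pocket.

Run:
```python
from h import *
b=np.array([-0.4566,0.2166,1.6364,0.3949,1.489,2.6349]);a=np.array(r.read_state()['joint_positions'])
for k in range(1,3):
    r.movej(a+(b-a)*k/2); s=r.read_state(); print(k,s['eef_pos'],Rot.from_quat(s['eef_rot']).as_matrix()[:,2],s['grip_width'])
T=np.array([-np.sin(GAP),np.cos(GAP),0]); q,zv=flat_q(T,np.deg2rad(65))
PC=np.array([.406,-.2336,.087])
g=PC+T*.010-zv*.006   # grasp point is 10 mm above mid along body z
r.reach(g+Z*.06,q);s=r.read_state();print(s['eef_pos'],s['grip_width'],s['time_s'])
snap('wrist','w6');snap('top','t6');snap('scene','s6')
```

```text
1 [0.5208 0.2166 0.3711] [ 0.2855  0.8763 -0.3881] 0.057307935773317685
2 [ 0.4497 -0.0115  0.3053] [ 0.0093  0.4246 -0.9053] 0.057242730683871285
[ 0.4064 -0.2454  0.1531] 0.057420745490159936 36.35
```

View pics/w6.png

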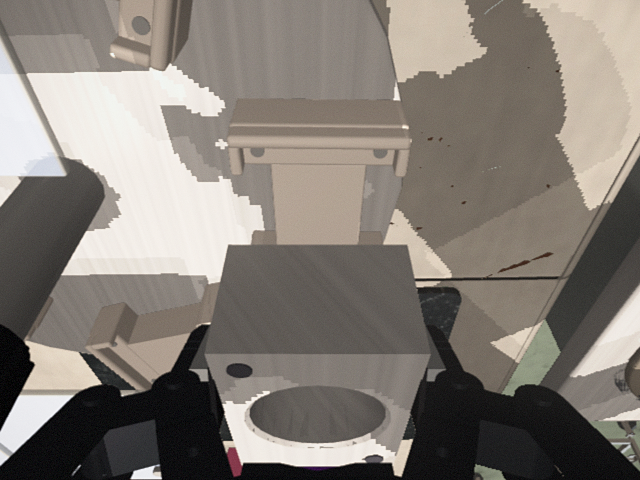

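View pics/t6.png

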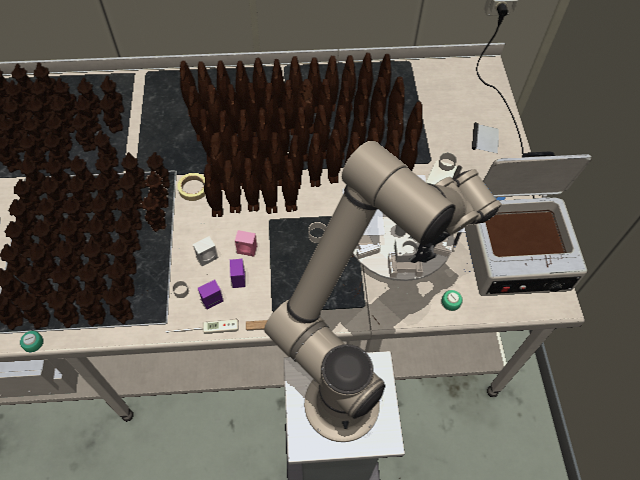

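Run:
```python
from h import *
st={'eef_pos':np.array([0.46,-.21,.3588]),'eef_rot':np.array([1,.001,-.0007,-.0005])};cam=cam_pose('wrist',st)
A=ray(*cam,[(303,210),(301.5,259),(380.5,212),(376,261)],.067);print(A,A.mean(0))
s=r.read_state();cam=cam_pose('wrist',s)
print(ray(*cam,[(257,152),(378,152)],.067), ray(*cam,[(230,143),(408,143)],.075))
a=np.load('pics/w6.npz')['im'][80:260,200:440];cv2.imwrite('pics/w6c.png',cv2.resize(a,None,fx=3,fy=3)[:,:,::-1])
```

```text
[[ 0.4329 -0.1978  0.067 ]
 [ 0.3812 -0.1958  0.067 ]
 [ 0.431  -0.2739  0.067 ]
 [ 0.3792 -0.2719  0.067 ]] [ 0.4061 -0.2349  0.067 ]
[[ 0.4298 -0.2704  0.067 ]
 [ 0.3782 -0.2694  0.067 ]] [[ 0.4386 -0.2798  0.075 ]
 [ 0.3678 -0.2784  0.075 ]]
```

View pics/w6c.png

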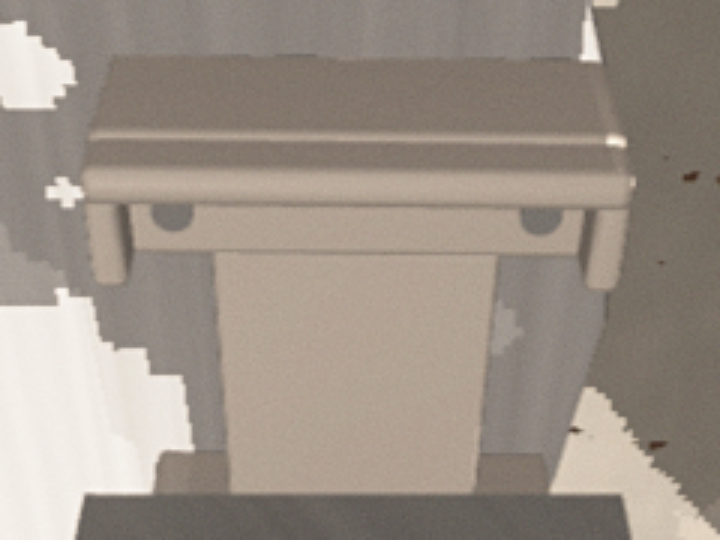

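Run:
```python
from h import *
T=np.array([-np.sin(GAP),np.cos(GAP),0]); q,zv=flat_q(T,np.deg2rad(65))
PC=np.array([.4055,-.2342,.087]); g=PC+T*.010-zv*.006
r.move_straight(g+Z*.025,q,speed=.1)
hit=r.move_straight(g-Z*.001,q,speed=.03,max_force=8);s=r.read_state();print(hit,s['eef_pos']-g,s['contact_force'],s['grip_width'])
snap('wrist','w7')
```

```text
True [-0.0001  0.0002  0.0024] [-0.3969 -0.482   4.6283] 0.05752644798675248
```

View pics/w7.png

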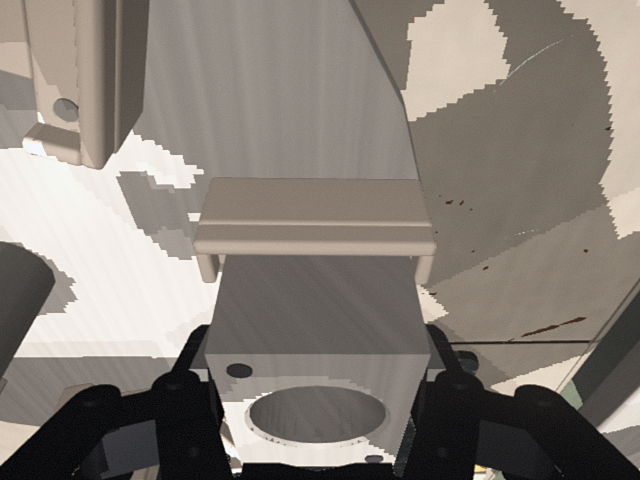

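Run:
```python
from h import *
T=np.array([-np.sin(GAP),np.cos(GAP),0]); q,zv=flat_q(T,np.deg2rad(65))
command_gripper(0.075);p=r.read_state()['eef_pos']
r.move_straight(p-zv*.09,q,speed=.12)
r.reach([0.45,-.21,.36],down(0));s=r.read_state();print(s['eef_pos'],s['time_s'])
im,d=snap('wrist','w8');P=pts(*cam_pose('wrist',s),d);np.savez('pics/w8s.npz',P=P,pos=s['eef_pos'],rot=s['eef_rot'])
```

```text
[ 0.4497 -0.2099  0.3588] 40.0667
```

View pics/w8.png

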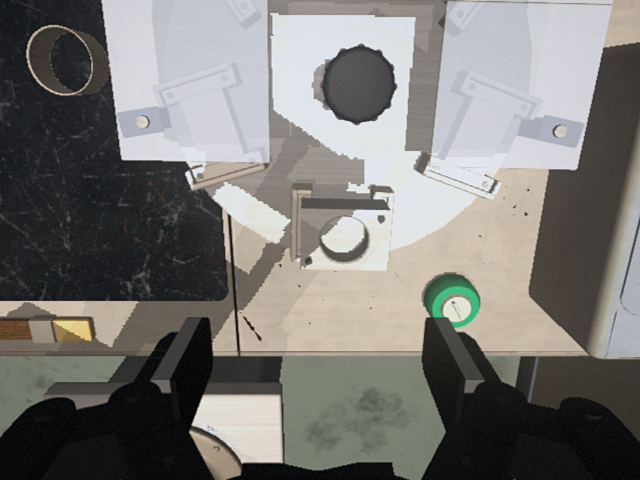

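Run:
```python
from h import *
z=np.load('pics/w8s.npz');P=z['P'];cam=cam_pose('wrist',{'eef_pos':z['pos'],'eef_rot':z['rot']});im=np.load('pics/w8.npz')['im']
R=P[205:268,305:388].reshape(-1,3);R=R[R[:,2]>.098]; A=np.c_[R[:,:2],np.ones(len(R))];co=np.linalg.lstsq(A,R[:,2],rcond=None)[0];print('top plane',co[:2],np.median(R[:,2]),R.min(0),R.max(0))
print(ray(*cam,[(303,209),(390,209),(300,268),(387,270)],.107),ray(*cam,[(303,209),(390,209),(300,268),(387,270)],.107).mean(0))
a=im[170:290,270:420];cv2.imwrite('pics/w8c.png',cv2.resize(a,None,fx=5,fy=5,interpolation=cv2.INTER_CUBIC)[:,:,::-1])
```

```text
top plane [-0.0074  0.0013] 0.10712483858381588 [ 0.3761 -0.2737  0.098 ] [ 0.4337 -0.1983  0.1106]
[[ 0.4322 -0.1971  0.107 ]
 [ 0.4321 -0.2741  0.107 ]
 [ 0.3758 -0.1936  0.107 ]
 [ 0.3736 -0.2744  0.107 ]] [ 0.4034 -0.2348  0.107 ]
```

View pics/w8c.png

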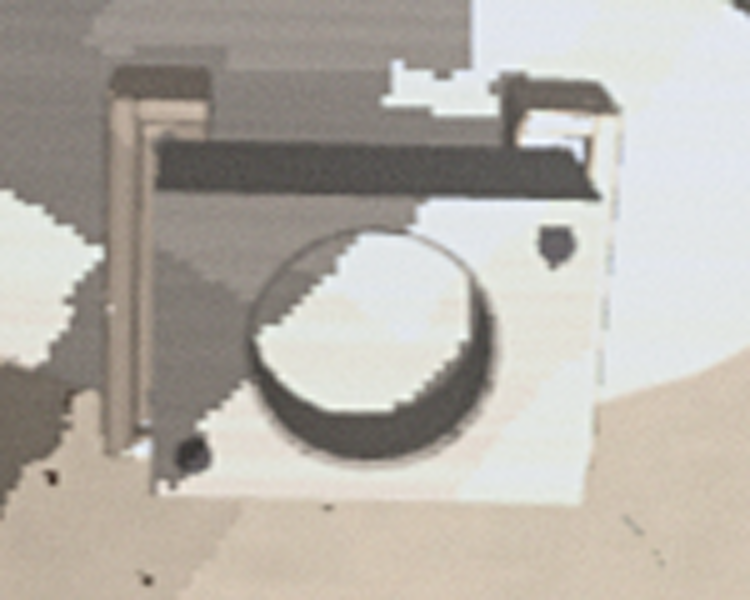

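Run:
```python
from h import *
turn_knob(np.deg2rad(72),-.7,4)
r.reach([0.45,-.21,.36],down(0));s=r.read_state();print(s['eef_pos'],s['eef_rot'],s['time_s'])
im,d=snap('wrist','w9');P=pts(*cam_pose('wrist',s),d);np.savez('pics/w9s.npz',P=P,pos=s['eef_pos'],rot=s['eef_rot'])
r.reach([.50,.25,.42],down(0)); s=r.read_state();print(s['eef_pos'],s['time_s'])
im,d=snap('wrist','w10'); P=pts(*cam_pose('wrist',s),d); np.savez('pics/w10s.npz',P=P,pos=s['eef_pos'],rot=s['eef_rot'])
```

```text
knob grip 0.04693159020331518
F [ 0.0709  5.0868 -0.1655] [ 0.5369 -0.2371  0.1654]
[ 0.4501 -0.21    0.3588] [ 1.      0.0012 -0.0004 -0.0004] 46.1
[0.5004 0.2491 0.4197] 47.8583
```

View pics/w9.png

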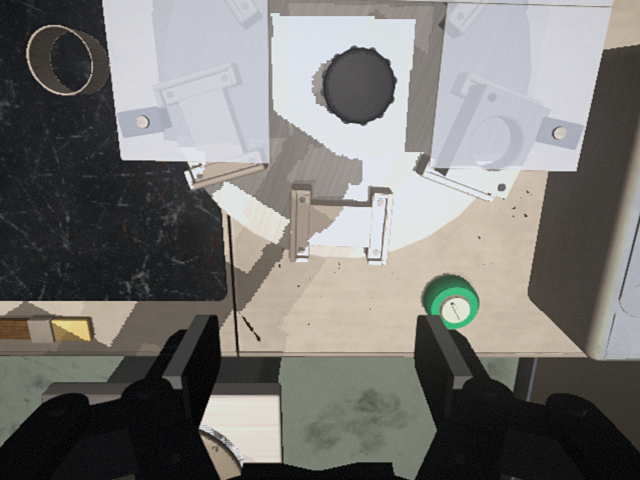

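View pics/w10.png

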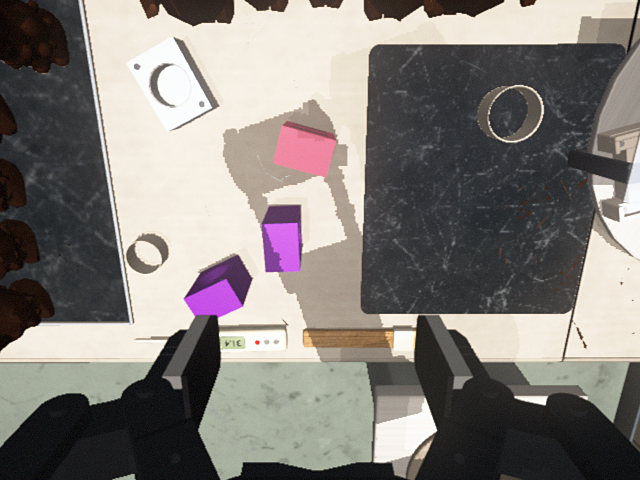

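Run:
```python
from h import *
z=np.load('pics/w10s.npz');P=z['P'];cam=cam_pose('wrist',{'eef_pos':z['pos'],'eef_rot':z['rot']});im=np.load('pics/w10.npz')['im']
m=(P[...,2]>.033)&(P[...,2]<.047);m[:20]=0;m[140:]=0;m[:,:110]=0;m[:,230:]=0
ct=max(cv2.findContours(m.astype(np.uint8),cv2.RETR_EXTERNAL,cv2.CHAIN_APPROX_NONE)[0],key=cv2.contourArea)[:,0,:]
print(cv2.minAreaRect((ray(*cam,ct,.04)[:,:2]*1000).astype(np.float32)),np.median(P[m][:,2]))
R=P[m];co=np.linalg.lstsq(np.c_[R[:,:2],np.ones(len(R))],R[:,2],rcond=None)[0];print(co)
print('corners',ray(*cam,[(127,66),(178,39),(218,103),(167,130)],.04))
z=np.load('pics/w9s.npz');cam=cam_pose('wrist',{'eef_pos':z['pos'],'eef_rot':z['rot']})
A=ray(*cam,[(303,199),(302,250),(381,202),(376.5,252)],.067);print('screws',A,A.mean(0))
a=np.load('pics/w9.npz')['im'][170:280,270:420];cv2.imwrite('pics/w9c.png',cv2.resize(a,None,fx=5,fy=5,interpolation=cv2.INTER_CUBIC)[:,:,::-1])
```

```text
((588.904541015625, 407.89056396484375), (80.66456604003906, 59.96436309814453), 26.370969772338867) 0.04020453239948771
[-0.0014  0.004   0.0391]
corners [[0.608  0.4526 0.04  ]
 [0.6344 0.3951 0.04  ]
 [0.57   0.3578 0.04  ]
 [0.5412 0.4173 0.04  ]]
screws [[ 0.4323 -0.1962  0.067 ]
 [ 0.3794 -0.1947  0.067 ]
 [ 0.4295 -0.2722  0.067 ]
 [ 0.3774 -0.2703  0.067 ]] [ 0.4047 -0.2334  0.067 ]
```

View pics/w9c.png

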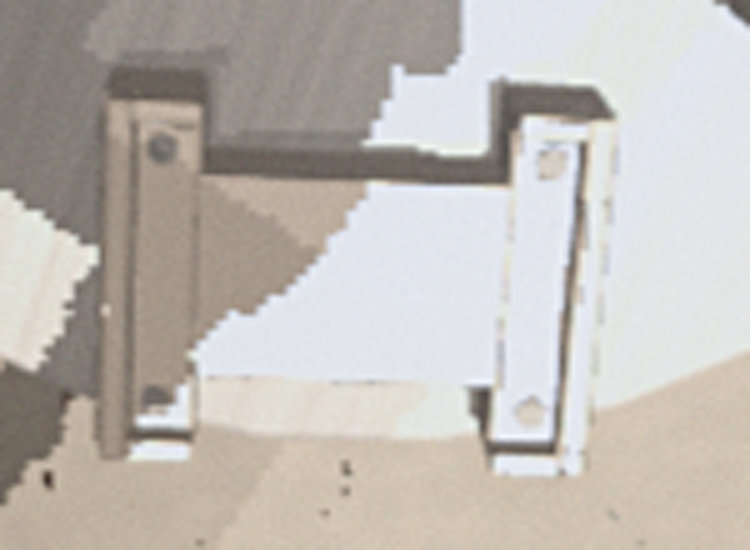

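Run:
```python
from h import *
P=np.load('pics/w10s.npz')['P'];R=P.reshape(-1,3);R=R[np.isfinite(R).all(1)]
k=(R[:,2]>.05)&(np.hypot(R[:,0]-.588,R[:,1]-.407)<.11)&(R[:,2]<.3);print(k.sum(),R[k].min(0) if k.any() else '',R[k].max(0) if k.any() else '')
q=down(np.deg2rad(28))
command_gripper(0.084)
r.reach([.588,.407,.16],q)
print(r.move_straight([.588,.407,.033],speed=.08,max_force=8),r.read_state()['eef_pos'])
command_gripper(0.04,60);print(r.read_state()['grip_width'])
r.move_straight([.588,.407,.22],speed=.15);s=r.read_state();print(s['grip_width'],s['contact_force'],s['time_s'])
r.reach([.5,.15,.32],down(np.deg2rad(50)))
s=r.read_state();snap('wrist','w11');snap('top','t11')
```

```text
1461 [0.6298 0.3381 0.0506] [0.6683 0.3731 0.2185]
False [0.5883 0.4072 0.0337]
0.0571544271819618
0.05702137176655533 [-0.2369 -0.2788 -1.1797] 52.9083
```

View pics/w11.png

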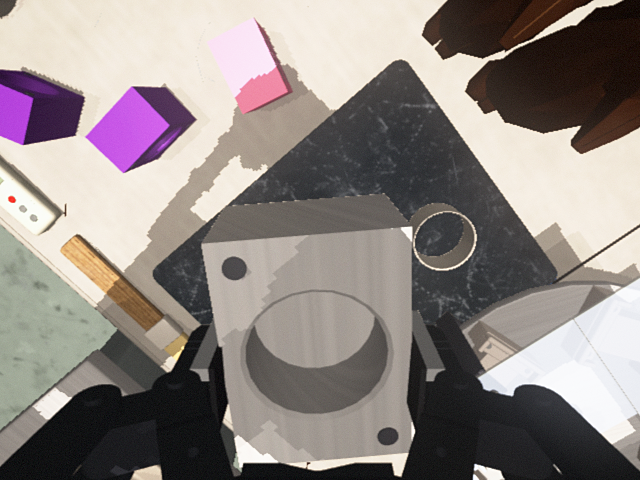

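Run:
```python
from h import *
s=r.read_state();cam=cam_pose('wrist',s);im=np.load('pics/w11.npz')['im'];d=np.load('pics/w11.npz')['d']
Rm=Rot.from_quat(s['eef_rot']).as_matrix()
W=ray(*cam,[(203,243),(412,228),(408,455),(235,460),(233,268),(388,436)],s['eef_pos'][2]+.0065)
L=(W-s['eef_pos'])@Rm;print(L)
P=pts(*cam,d);m=(np.abs(P[...,2]-s['eef_pos'][2]-.0065)<.006);m[:, :190]=0;m[:,430:]=0;m[:200]=0;m[462:]=0
R=P[m];A=np.c_[(R-s['eef_pos'])@Rm];print(len(R),np.linalg.lstsq(np.c_[A[:,:2],np.ones(len(A))],A[:,2],rcond=None)[0])
a=im[190:480,190:430];cv2.imwrite('pics/w11c.png',cv2.resize(a,None,fx=2,fy=2)[:,:,::-1])
```

```text
[[ 0.0424 -0.0326 -0.0065]
 [ 0.0467  0.0243 -0.0066]
 [-0.0315  0.0285 -0.0065]
 [-0.0336 -0.0285 -0.0065]
 [ 0.035  -0.0248 -0.0065]
 [-0.0237  0.0215 -0.0065]]
33043 [-0.0061  0.0346 -0.005 ]
```

View pics/w11c.png

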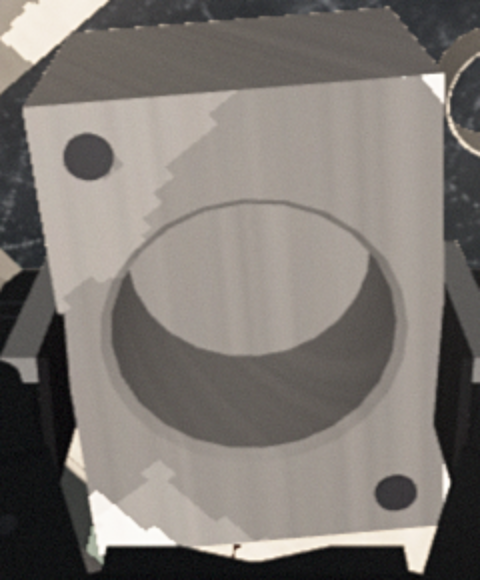

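Run:
```python
from h import *
psi=GAP-np.pi/2-np.deg2rad(3.1);q=down(psi);Rm=Rot.from_quat(q).as_matrix()
PC=np.array([.4055,-.2338,0]); off=Rm@np.array([.005,-.001,0])
tcp=PC-off+Z*(.067+.0337)
r.reach([.44,-.05,.30],q); r.reach(tcp+Z*.10,q); r.move_straight(tcp+Z*.02,q,speed=.1)
s=r.read_state();print(s['eef_pos'],tcp,s['time_s'])
im,d=snap('wrist','w12');cam=cam_pose('wrist',s);P=pts(*cam,d);np.savez('pics/w12s.npz',P=P,pos=s['eef_pos'],rot=s['eef_rot'])
m=(np.abs(P[...,2]-s['eef_pos'][2]-.0065)<.006);m[:, :190]=0;m[:,430:]=0;m[:240]=0;m[462:]=0
R=(P[m]-s['eef_pos'])@Rot.from_quat(s['eef_rot']).as_matrix()
for i in range(6):
    co=np.linalg.lstsq(np.c_[R[:,:2],np.ones(len(R))],R[:,2],rcond=None)[0];e=np.abs(np.c_[R[:,:2],np.ones(len(R))]@co-R[:,2]);R=R[e<max(.0012,2*np.median(e))]
print(len(R),co)
snap('scene','s12')
```

```text
[ 0.4066 -0.239   0.1213] [ 0.4061 -0.2389  0.1007] 56.9333
26849 [-0.0091  0.0394 -0.005 ]
```

View pics/w12.png

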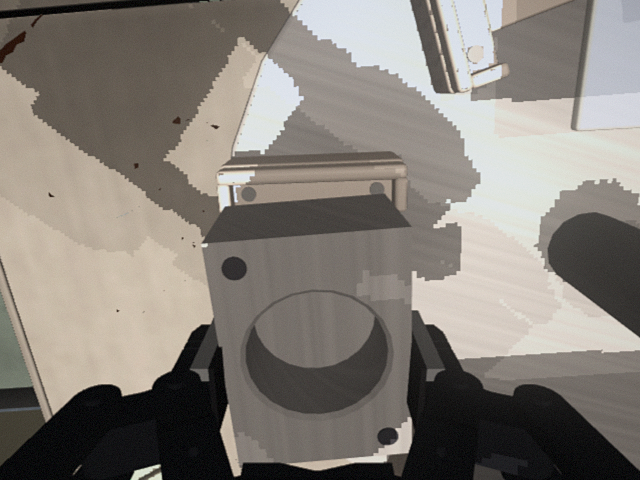

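Run:
```python
from h import *
z=np.load('pics/w12s.npz');s={'eef_pos':z['pos'],'eef_rot':z['rot']};cam=cam_pose('wrist',s);Rm=Rot.from_quat(z['rot']).as_matrix()
def plane_hit(uv,co):
    K,R,c=cam;D=np.stack([(np.array(uv)[:,0]-K[0,2])/K[0,0],(np.array(uv)[:,1]-K[1,2])/K[1,1],np.ones(len(uv))],-1)@R.T
    Dl=D@Rm; cl=(c-z['pos'])@Rm; n=np.array([co[0],co[1],-1.]); t=-(co[2]+cl@n)/(Dl@n); return cl+Dl*t[:,None]
L=plane_hit([(203,243),(412,228),(408,455),(235,460),(233,268),(388,436)],[-.0091,.0394,-.005]);print('block',L,L[:4].mean(0),L[4:].mean(0))
e=L[0]-L[3];print(np.degrees(np.arctan2(e[1],e[0])));e=L[1]-L[2];print(np.degrees(np.arctan2(e[1],e[0])))
e=L[1]-L[0];print('end',np.degrees(np.arctan2(-e[0],e[1])))
h=.067-z['pos'][2]
S=plane_hit([(249,194),(377,188)],[0,0,-h]);print('screws',S); e=S[1]-S[0];print(np.degrees(np.arctan2(-e[0],e[1])))
S=plane_hit([(218,168),(407,165)],[0,0,-(.075-z['pos'][2])]);print('lip',S);e=S[1]-S[0];print(np.degrees(np.arctan2(-e[0],e[1])))
a=np.load('pics/w12.npz')['im'][140:300,190:430];cv2.imwrite('pics/w12c.png',cv2.resize(a,None,fx=3,fy=3,interpolation=cv2.INTER_CUBIC)[:,:,::-1])
```

```text
block [[ 0.0435 -0.0331 -0.0067]
 [ 0.0471  0.0242 -0.0045]
 [-0.0334  0.0287 -0.0036]
 [-0.0332 -0.0292 -0.0058]
 [ 0.036  -0.0254 -0.0063]
 [-0.025   0.0215 -0.0039]] [ 0.006  -0.0023 -0.0051] [ 0.0055 -0.002  -0.0051]
-2.8872365269741316
-3.1959816677055986
end -3.570655158800749
screws [[ 0.0433 -0.0296  0.0543]
 [ 0.0458  0.0224  0.0543]]
-2.708144035745158
lip [[ 0.0552 -0.0396  0.0463]
 [ 0.0563  0.0323  0.0463]]
-0.8848517005162674
```

View pics/w12c.png

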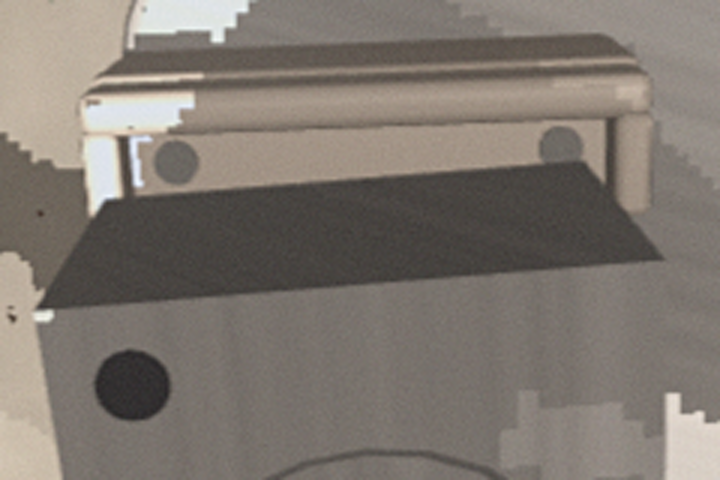

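Run:
```python
from h import *
s=r.read_state();p=s['eef_pos'].copy();p[2]=.067+.0337-.003
hit=r.move_straight(p,speed=.03,max_force=8);s=r.read_state();print(hit,s['eef_pos'],s['contact_force'],s['time_s'])
snap('wrist','w13')
```

```text
True [ 0.4065 -0.2391  0.1032] [-1.5265  0.5148  6.007 ] 57.625
```

View pics/w13.png

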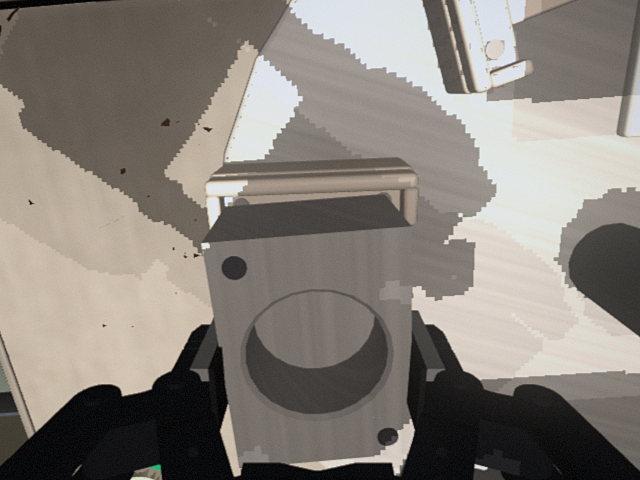

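Run:
```python
from h import *
command_gripper(0.08);p=r.read_state()['eef_pos']
r.move_straight([p[0],p[1],.22],speed=.12)
r.reach([0.45,-.21,.36],down(0));s=r.read_state();print(s['eef_pos'],s['time_s'])
im,d=snap('wrist','w14');P=pts(*cam_pose('wrist',s),d);cam=cam_pose('wrist',s)
R=P[205:268,305:388].reshape(-1,3);R=R[np.abs(R[:,2]-.107)<.01]
for i in range(4):
    A=np.c_[R[:,:2],np.ones(len(R))];co=np.linalg.lstsq(A,R[:,2],rcond=None)[0];R=R[np.abs(A@co-R[:,2])<.003]
print('top plane',co[:2],np.median(R[:,2]),len(R))
a=im[170:290,270:420];cv2.imwrite('pics/w14c.png',cv2.resize(a,None,fx=5,fy=5,interpolation=cv2.INTER_CUBIC)[:,:,::-1])
```

```text
[ 0.4498 -0.21    0.3594] 60.5833
top plane [-0.0004  0.0001] 0.1072170371694067 3210
```

View pics/w14c.png

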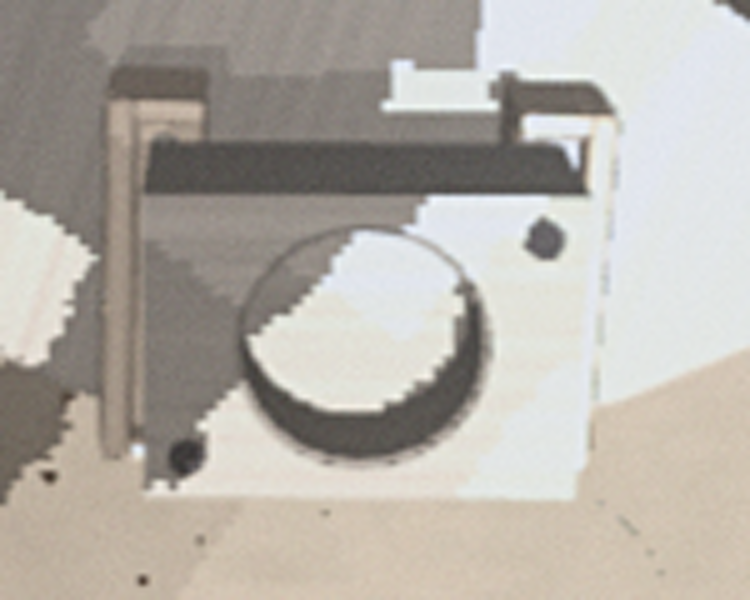

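Run:
```python
from h import *
turn_knob(np.deg2rad(72),-.7,4)
r.reach([0.45,-.21,.36],down(0));s=r.read_state();print(s['time_s'])
snap('wrist','w15')
r.reach([.50,.1,.42],down(0));s=r.read_state()
im,d=snap('wrist','w16');np.savez('pics/w16s.npz',pos=s['eef_pos'],rot=s['eef_rot'])
r.reach([.30,-.3,.45],down(0));snap('top','t16')
```

```text
knob grip 0.047251342333891416
F [-0.435   6.101  -0.4755] [ 0.5369 -0.2371  0.1655]
66.6583
```

View pics/w15.png

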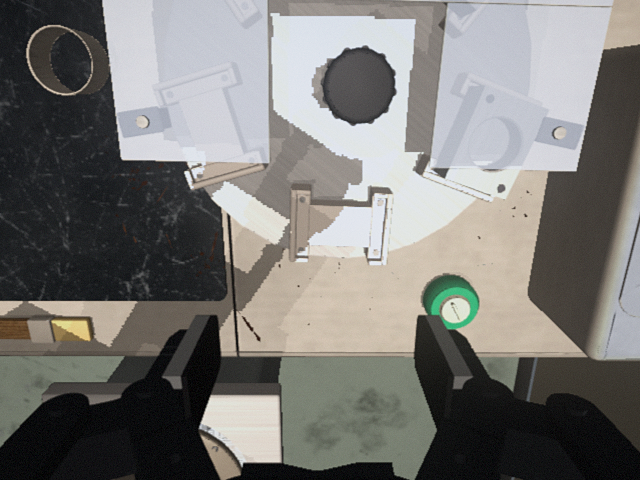

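View pics/w16.png

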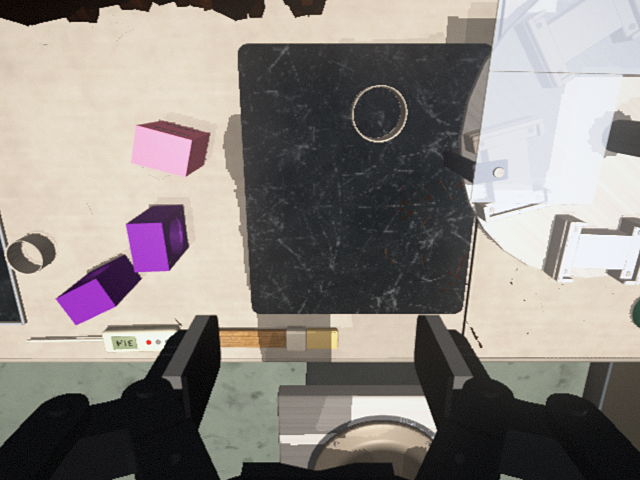

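View pics/t16.png

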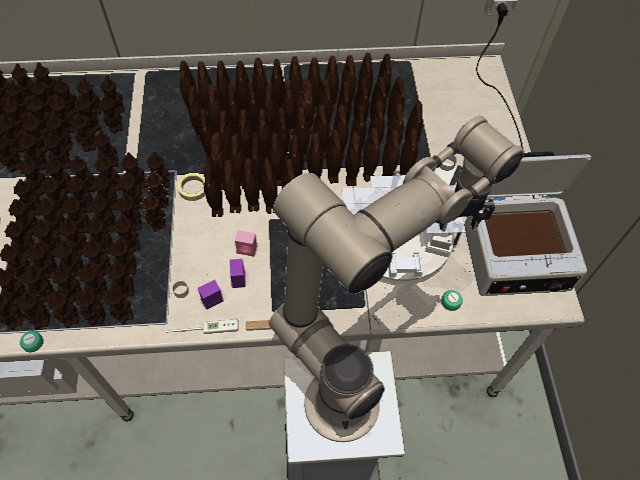

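Run:
```python
from h import *
z=np.load('pics/w16s.npz');cam=cam_pose('wrist',{'eef_pos':z['pos'],'eef_rot':z['rot']})
print('ring',ray(*cam,[(380,113)],.043))
r.reach([.62,-.28,.42],down(0));s=r.read_state();print(s['eef_pos'],s['time_s']);snap('wrist','w17')
```

```text
ring [[0.5589 0.0296 0.043 ]]
[ 0.6194 -0.2804  0.4208] 70.8917
```

View pics/w17.png

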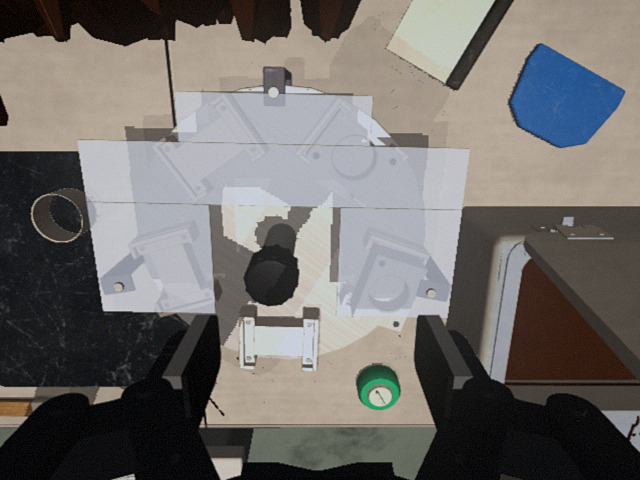

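Both mould halves are seated with the cavity up: one in the right pocket at (388,285) and one in the back-right pocket at (355,155). The gap pocket at (280,340) is empty, and the ring lies on the board. Handing in.

Run:
```python
from h import *
print(r.finish_job())
```

```text
the job is handed in; nothing more can be done
None
```

I handed the job in at about 71 s, and my last checks all passed. The hand-in reports no verdict, so the result is not confirmed.

- **Moulds:** Only two aluminium mould halves were there, one on the table and one on the board. Each lies in its own pocket with its cavity up. Right after seating, the depth reading put both upper faces level at about 107 mm. After the last turn I checked them only by eye, through the clear cover.
- **Knock:** The table mould had been knocked over during the run. It landed with its cavity up, so I picked it from above. It sat about 3° turned and 2° rolled in the grip; I turned the wrist to correct the turn, and it levelled when released.
- **Ring cutter:** It lies flat on the board at about (0.559, 0.030) m, well inside the edges.
- **Carousel:** I turned it three times by the knob. The pocket in the loading gap is empty.
- **Left alone:** The timer, the small ring and the pink and purple look-alikes were not touched.

When lowering each mould, contact came about 2.5 mm earlier than I had calculated. The level, full-depth readings afterwards show both moulds were fully down.

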